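# Vent and unscrew the red lid of a vacuum canister

## Task

Open the vacuum canister with the red lid: push the yellow vent button in its lid all the way down and keep it down for a moment to let the vacuum out, and only then twist the tight lid anticlockwise, with the canister left standing in its rack well (the well keeps it from turning), and stop turning once the threads let go. Lift the lid straight off and finish still holding it level in the gripper, just clear above the open mouth (a finger's breadth or two) so that drips fall back in. Leave everything else on the table where it is.

Things in the scene. Friction and masses are not known exactly. Their poses are not given: they have to be found in the camera images.
- rack: stainless rack standing firmly on the table, 107 x 317 x 52 mm tall, with three square wells in a row along its y axis, pitch 105 mm, each 83 x 83 mm with its floor 4 mm above the table; origin at the centre of its underside. It cannot move.
- jar: the canister to open: clear square plastic body 80 x 80 x 100 mm filled with brown marinated mushrooms, about 0.7 kg, loose in one of the three wells (1.5 mm play per side). A round neck of 43 mm diameter rises from its top (shoulder 100 mm above its bottom) to the rim, 128 mm above its bottom. Origin at the centre of its underside, z up, sides along x and y.
- jar_mouth (a point): centre of the canister's mouth, at the height of the rim (128 mm above the canister's bottom)
- lid: red ribbed screw lid, 58 mm across, 30 mm tall, 70 g, flat top with a yellow button in the middle; origin at the centre of its lower edge, z up. Screwed on, its lower edge is 108 mm above the canister's bottom (8 mm above the shoulder) and its top 138 mm. A springy seal pushes up on it with 10 to 16 N: turning it takes 0.2 to 0.6 N m. Lifted 20 mm, its lower edge passes the rim.
- lid_mark (a point): outer end of the white line on the lid's top, on the lid's +x axis, 28 mm from its centre. Fully tight it points along the canister's +x (white bar on the shoulder); it starts 0 to 8 degrees anticlockwise of that. 48 degrees anticlockwise (from above) of fully tight the lid has climbed 1.6 mm, lets go and springs up 2 mm; at 99 degrees it meets the next threads: stop before 95.
- vent_top (a point): centre of the top of the yellow vent button, 19 mm diameter, in the middle of the lid; stands 7 mm above the lid's flat top (37 mm above the lid's lower edge) when not pressed
- vent (a joint): stroke of the vent button: 0 up, 0.005 m fully down (2 mm still proud of the lid's top); a spring of 1 N at the start and 3.5 N at full stroke pushes it back
- canister_black: like the red-lidded canister but with a black lid and pickled cream onions, 138 mm tall and 145 mm with its button, loose in another well; origin at the centre of its underside; leave alone
- canister_white: like the red-lidded canister but with a white lid and green olives, 138 mm tall and 145 mm with its button, loose in another well; origin at the centre of its underside; leave alone
- bowl: black plastic bowl of vegetables, 144 mm across, 45 mm tall, on the white kitchen scale (210 x 170 x 36 mm); origin at the centre of its underside; leave alone
- tin: food tin with a pale blue label, 75 mm diameter, 110 mm tall; origin at the centre of its underside; leave alone
- jug: clear jug with a cream lid, 86 mm diameter, 114 mm tall, handle to its +y; origin at the centre of its underside; leave alone
- pan: black frying pan, 230 mm across, 45 mm tall, blue handle to its -y reaching 280 mm from its centre and 68 mm high; origin at the centre of its underside; leave alone
- spoon: steel spoon, 220 mm long, lying on the table, near its middle the origin; leave alone
Things that resemble listed ones, but are neither listed nor needed, are in the scene too. What is meant by the lid is not pink or purple, and is the smaller of those in its own colour.

How it is judged:
By the outcome, as a careful person would: the job done as asked, in the order asked, and still so for the second after the job is handed in, while the arm keeps its last pose, push and grip.
It also fails if it takes over 48 s, if anything falls off the work surface, if the arm or the gripper's body presses on something with over 40 N, if the wrist force passes 120 N, or if a joint passes its speed limit or range.

## Robot

A 6-joint arm with a two-finger parallel gripper is mounted at the origin on the work surface. World frame = base frame: x ahead of the robot, y to its left, z up, the work surface at z = 0. Lengths are in mm, angles in rad, forces in N, time in s.
With the tool pointing down it reaches from about 350 to 975 mm from the base axis. Payload 4.9 kg.
Tool frame: the origin (TCP) lies on the centre line of the jaws, within the pads' length; the fingertips stand 25 mm ahead of it and the grasp point (between the pads) lies 6 mm ahead of it; z points along the fingers, y is the line along which they close (so a half turn about z gives the same grasp; the last joint's range is limited). The gripper opens to 85 mm and grips with 20 to 120 N. Pads are 22 mm wide; open, the fingers measure 114 mm over their backs; the gripper's body (76 mm by 85 mm) begins 54 mm behind the grasp point. The pads swing forward as they close: fully open they stand 13 mm farther back than shut.
Start: joints at [1.175, 0.053, 1.613, -0, 1.476, -0.119], TCP at [170.789, 601.193, 256.304] pointing down, gripper open.
Joint ranges: [-3.01, 3.01], [-1.01, 2.22], [0.06, 2.58], [-1.02, 4.17], [0.09, 2.62], [-3.14, 3.14]. Speed limits (rad/s): [2.57, 2.57, 3.14, 3.14, 3.14, 3.14].

## Interface

Orientations are given as a rotation vector (axis times angle).
In Python, from workcell import bot gives the robot as it stands.
- The arm moves only by the shell command python3 -m handwheel 'ROWS' [OPENING] [FORCE]. ROWS is JSON, a list of rows, each a list of 2 entries, a list of its own where there are three numbers: the shift along the tool's x, y, z normalised to -1 to 1, where 1 is 0.5 m, then the turn about the tool's z normalised to -1 to 1, where 1 is 360 degrees. A call has 1 to 8 rows; each row is the pose to reach, as a shift and turn from the pose commanded when the call began, along the tool's axes at that moment, turning the shorter way round; what a row does not reach only later rows make up. A row lasts 1/8 s, in which the tool goes at most 62.5 mm and 10.7 degrees, less where a joint would pass 70% of its speed; a pose out of reach is approached as far as the arm can. A call with a number of a shift or a turn outside -1 to 1 is refused whole. A call with a gripper value outside its range is refused whole. OPENING is the finger opening in mm, from 0 to 85.4, set as the call begins (- or left out, the last holds). The fingers move at their own pace and stop on an object; FORCE is the grip in N (left out, the last holds). Time passes only in rows, so rows that repeat a pose let the fingers close. It gives the time, the measured TCP pose, the force and the opening at its end, in the units of the state.
- bot.read_state(): the state, without advancing time (a new reading comes with each control period).
- bot.get_image(name): name is "side" or "top"; returns a dict with "image" (420x560x3 uint8, blue, green, red), "vertical_fov" (degrees; the focal length in pixels is half the picture's height over the tangent of half this angle, whatever the lens; pixels are square), "cx", "cy" (the principal point, pixels), "R" (3x3) and "t" (3): a world point X has camera coordinates R X + t. Camera axes: x right, y down, z forward; pixel columns grow to the right and rows downward; lengths in mm; the calibration is good to about 2 mm. A picture is of the moment at which its call begins. There is no depth.
- bot.sign_off(): hands the job in, once; it reports no verdict.
The state is a dict: "t": time; "joint_positions": joint angles; "qvel": joint speeds; "joint_torque": joint torques, N m; "tool_pos": TCP position; "ee_rot": TCP orientation; "contact_force": force on the tool from outside, world axes, zero at the start; "torque": the same for the moment, N m; "width": finger opening in mm.
Only numpy, scipy, OpenCV 4.12 (cv2) and the standard library are available. Lean on these libraries where they do the work, as an engineer would, in place of code of your own. Each camera call takes 0.05 s, during which the arm holds its last target. There are 200 camera calls.

## Working session

There is one attempt and no reset: what is moved stays moved. The work goes in short steps, Python scripts to look and compute and a shell command to move; the robot and the scene stay as the last step left them, time stands still between calls to the robot, and variables do not carry over. Pictures are saved under pics/ and viewed, on a budget of 10 in all, crops included, one or two more only if the job needs it, and the job is handed in when it is done.

```bash
mkdir -p pics; ls; python3 - <<'E'
from workcell import bot
import cv2
s=bot.read_state(); print(s)
for n in("side","top"):
    d=bot.get_image(n); cv2.imwrite(f"pics/{n}0.png",d["image"]); print(n,{k:v for k,v in d.items() if k!="image"})
E
```

```text
pics
{'t': 0.0, 'joint_positions': array([ 1.17495961e+00,  5.33648550e-02,  1.61427960e+00,  1.80679185e-05,
        1.47599800e+00, -1.18991421e-01]), 'qvel': array([-0.00026027,  0.00124882, -0.00197295,  0.00087373, -0.00603707,
       -0.00025625]), 'joint_torque': array([ 1.72710534e-04, -3.93683374e+01, -3.70178139e+01, -9.22297477e-05,
        7.12513283e-03, -2.86367538e-05]), 'tool_pos': array([170.59714968, 600.67942539, 255.06660698]), 'ee_rot': array([-4.33408240e-01, -3.11100695e+00,  3.10600908e-03]), 'contact_force': array([0.05498221, 0.74655032, 0.56851116]), 'torque': array([-0.01765695, -0.0070464 , -0.00940491]), 'width': 85.50300877492056}
side {'vertical_fov': 43.82476592920034, 'cx': 276.54695208820624, 'cy': 208.55430344488272, 'R': array([[-0.94612969, -0.32334692, -0.01689291],
       [-0.18486661,  0.58228986, -0.79168356],
       [ 0.26582502, -0.74591239, -0.61069777]]), 't': array([ 447.10256254,  184.46395828, 1558.17723695])}
top {'vertical_fov': 42.26508505346765, 'cx': 275.7723910821483, 'cy': 210.09439606767899, 'R': array([[-0.02601634, -0.99966034, -0.00153731],
       [-0.98498273,  0.02589686, -0.17069966],
       [ 0.17068149, -0.00292676, -0.98532191]]), 't': array([  17.97877918,  498.03243263, 1643.81947831])}
```

View pics/side0.png

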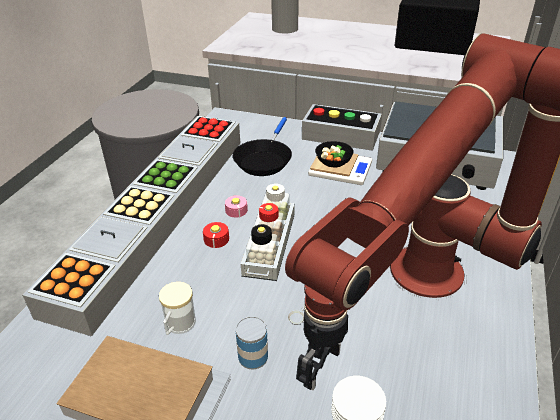

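View pics/top0.png

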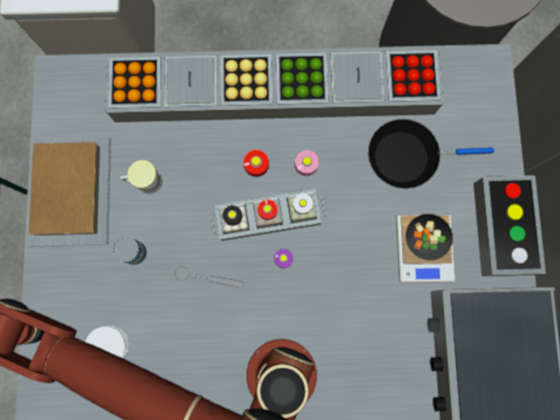

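The red-lidded canister stands in the middle well (top view about (267,209), side view about (269,213)). Loose red, pink and purple lids lie elsewhere on the table. I'll enlarge that area in both views.

```bash
python3 - <<'E'
import cv2,numpy as np
a=cv2.imread("pics/top0.png")[180:245,205:330]; b=cv2.imread("pics/side0.png")[175:285,225:310]
a=cv2.resize(a,None,fx=6,fy=6,interpolation=cv2.INTER_CUBIC); cv2.imwrite("pics/topc.png",a)
b=cv2.resize(b,None,fx=5,fy=5,interpolation=cv2.INTER_CUBIC); cv2.imwrite("pics/sidec.png",b)
E
```

```text
(no output)
```

View pics/topc.png

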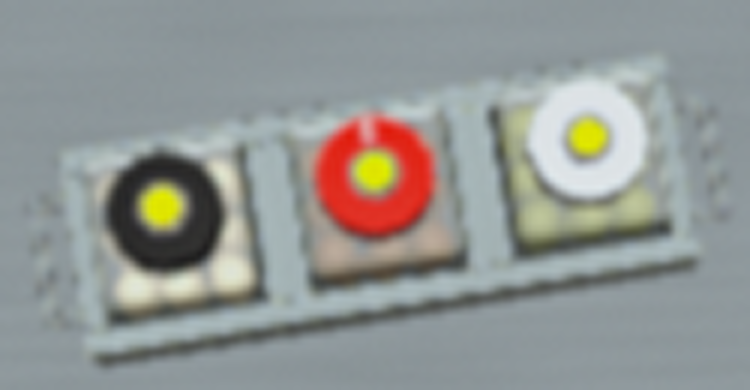

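View pics/sidec.png

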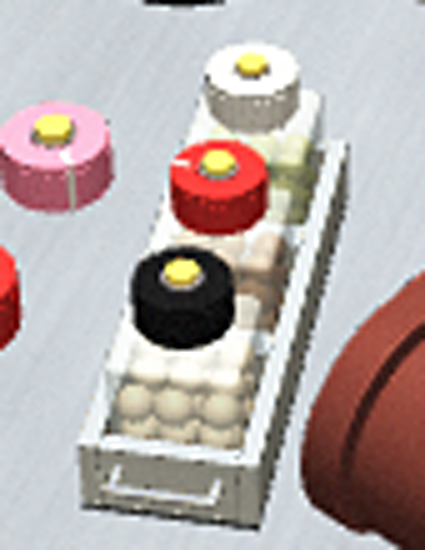

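Top crop: red button at (374,172), black (162,206), white (588,137), mark end about (367,118). Side crop: red button at (218,160). I'll triangulate from these.

```bash
cat > h.py <<'E'
from workcell import bot
import numpy as np
from scipy.spatial.transform import Rotation as Ro
def ray(d,u,v):
    f=210/np.tan(np.radians(d["vertical_fov"]/2)); R=np.array(d["R"]);t=np.array(d["t"])
    return -R.T@t, R.T@np.array([(u-d["cx"])/f,(v-d["cy"])/f,1])
def atz(d,u,v,z):
    c,r=ray(d,u,v); return c+r*(z-c[2])/r[2]
def proj(d,X):
    f=210/np.tan(np.radians(d["vertical_fov"]/2)); p=np.array(d["R"])@X+d["t"]; return f*p[0]/p[2]+d["cx"],f*p[1]/p[2]+d["cy"]
def rel(target,turn=0):
    "row to go from present pose (approx. commanded) to world target, tool down"
    s=bot.read_state(); R=Ro.from_rotvec(s["ee_rot"]).as_matrix()
    return R.T@(np.array(target)-s["tool_pos"])/500
E
python3 - <<'E'
from h import *
d=bot.get_image("top");e=bot.get_image("side")
T=lambda x,y:((x+.5)/6-.5+205,(y+.5)/6-.5+180)
S=lambda x,y:((x+.5)/5-.5+225,(y+.5)/5-.5+175)
P={}
for n,p,q in(("black",(162,206),(181,271)),("red",(374,172),(218,160)),("white",(588,137),(252,65))):
    P[n]=atz(d,*T(*p),149); print(n,P[n],atz(e,*S(*q),149))
print("mark",atz(d,*T(367,118),142)); 
v=P["black"]-P["white"]; print("rack yaw",np.degrees(np.arctan2(-v[0],v[1])), "mid",(P["black"]+P["white"])/2)
s=bot.read_state();print(Ro.from_rotvec(s["ee_rot"]).as_matrix(),s["t"])
m=atz(d,*T(367,118),142)-P["red"];print("mark ang",np.degrees(np.arctan2(m[1],m[0])))
E
```

```text
black [472.05618604 133.79164704 149.        ] [471.39001814 134.80980934 149.        ]
red [486.06010048  30.86609862 149.        ] [486.23133672  30.04106156 149.        ]
white [500.57999209 -73.39888238 149.        ] [498.88569032 -69.67937042 149.        ]
mark [514.1558861  33.7549587 142.       ]
rack yaw 7.838604863626455 mid [486.31808907  30.19638233 149.        ]
[[-9.61925352e-01  2.73311782e-01 -5.35462406e-04]
 [ 2.73312252e-01  9.61924555e-01 -1.25027446e-03]
 [ 1.73359696e-04 -1.34901913e-03 -9.99999075e-01]] 0.2
mark ang 5.870626160091724
```

```bash
python3 -c "
from h import *
print(rel((486.2,30.5,225)))"
```

```text
[-0.9188515  -0.92473538  0.06207101]
```

```bash
R='[[-0.919,-0.925,0.062],0]'; python3 -m handwheel '[[[-0.919,-0.925,0.062],0],[[-0.919,-0.925,0.062],0],[[-0.919,-0.925,0.062],0],[[-0.919,-0.925,0.062],0],[[-0.919,-0.925,0.062],0],[[-0.919,-0.925,0.062],0],[[-0.919,-0.925,0.062],0],[[-0.919,-0.925,0.062],0]]' 0 40; python3 -c "
from h import *
print(rel((486.2,30.5,200)),bot.read_state()['joint_positions'])"
```

```text
t: 1.2
tool_pos: [413.1, 162.3, 232.6]
ee_rot: [0.433, 3.111, 0.001]
contact_force: [1.3, 0.2, 0.3]
width: -0.5
[-0.21260145 -0.21368405  0.06523291] [ 2.06347492e-01 -3.91621114e-01  2.04391316e+00  1.00318535e-04
  1.48830272e+00 -1.08777240e+00]
```

```bash
python3 -m handwheel '[[[-0.21,-0.21,0.04],0],[[-0.21,-0.21,0.06],0],[[-0.21,-0.21,0.06],0],[[-0.21,-0.21,0.06],0]]'; python3 -c "
from h import *;import cv2
print(rel((486.2,30.5,180)),bot.read_state()['joint_positions'])
e=bot.get_image('side');d=bot.get_image('top')
a=cv2.resize(e['image'][150:260,200:310],(560,560),interpolation=2);b=cv2.resize(d['image'][165:255,220:330],(684,560),interpolation=2)
cv2.imwrite('pics/n1.png',cv2.resize(np.hstack([a,b]),(800,360)))"
```

```text
t: 1.7
tool_pos: [484.9, 33.1, 201.6]
ee_rot: [-0.438, -3.109, 0.0]
contact_force: [0.9, -0.2, 0.2]
width: 0.0
[-0.00410745 -0.00419949  0.04324769] [-8.52158086e-02 -2.48563491e-01  1.98536837e+00  1.06087830e-04
  1.40685181e+00 -1.37588760e+00]
```

View pics/n1.png

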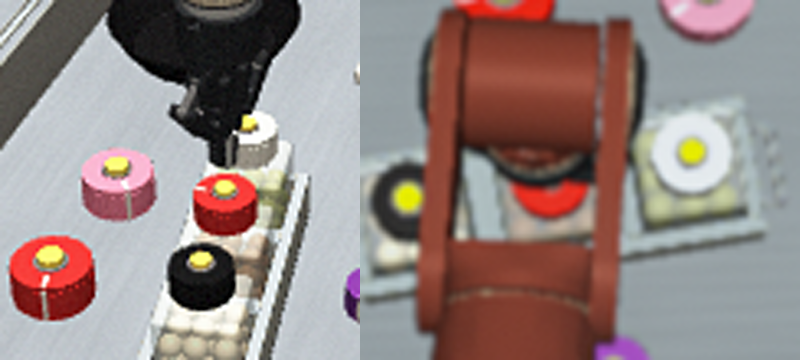

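The side view (left) shows the closed fingertips at about (225,155), above the red lid's button at (225,188) and clear of the neighbours. I'll descend to just above the button.

```bash
python3 -m handwheel '[[[0,0,0.02],0],[[0,0,0.04],0],[[0,0,0.04],0]]'; python3 -c "
from h import *
print(rel((486.2,30.5,172)))"
```

```text
t: 2.17
tool_pos: [483.8, 35.2, 181.0]
ee_rot: [-0.431, -3.109, 0.0]
contact_force: [-0.7, -0.1, -0.0]
width: -0.1
[-0.00722502 -0.0076892   0.0180096 ]
```

```bash
python3 -m handwheel '[[[-0.007,-0.008,0.006],0],[[-0.007,-0.008,0.012],0],[[-0.007,-0.008,0.012],0]]'; python3 -c "
from h import *
print(rel((486.2,30.5,172)),bot.read_state()['contact_force'])"
```

```text
t: 2.55
tool_pos: [487.1, 29.6, 176.3]
ee_rot: [-0.434, -3.111, -0.0]
contact_force: [-0.6, 0.1, 0.2]
width: -0.1
[0.00222255 0.00128712 0.00869832] [-0.57796119  0.07252528  0.20917015]
```

```bash
python3 -m handwheel '[[[0,0,0.004],0],[[0,0,0.008],0],[[0,0,0.010],0],[[0,0,0.010],0]]';python3 -m handwheel '[[[0,0,0.002],0],[[0,0,0.004],0],[[0,0,0.004],0]]'
```

```text
t: 3.05
tool_pos: [487.3, 29.6, 171.8]
ee_rot: [0.433, 3.111, -0.0]
contact_force: [0.8, -0.3, 2.1]
width: -0.1
t: 3.42
tool_pos: [487.3, 29.7, 169.8]
ee_rot: [0.433, 3.111, 0.0]
contact_force: [-0.6, -0.2, 2.8]
width: -0.1
```

```bash
python3 -m handwheel '[[[0,0,0.002],0],[[0,0,0.004],0],[[0,0,0.004],0]]';python3 -m handwheel '[[[0,0,0.001],0],[[0,0,0.002],0],[[0,0,0.002],0]]'
```

```text
t: 3.8
tool_pos: [487.4, 29.7, 169.0]
ee_rot: [0.433, 3.111, -0.0]
contact_force: [-3.7, -0.9, 9.3]
width: -0.0
t: 4.18
tool_pos: [487.6, 29.6, 168.8]
ee_rot: [0.433, 3.111, -0.0]
contact_force: [-5.6, -0.3, 13.7]
width: -0.1
```

The force rose sharply to 14 N at TCP z 169, so the button is on its stop. I'll hold about 1.5 s, then lift off.

```bash
python3 -m handwheel '[[[0,0,0],0],[[0,0,0],0],[[0,0,0],0],[[0,0,0],0],[[0,0,0],0],[[0,0,0],0],[[0,0,0],0],[[0,0,0],0]]';python3 -m handwheel '[[[0,0,0],0],[[0,0,0],0],[[0,0,0],0],[[0,0,0],0]]'; python3 -m handwheel '[[[0,0,-0.02],0],[[0,0,-0.06],0],[[0,0,-0.06],0],[[0,0,-0.06],0],[[0,0,-0.06],0]]' 80;  python3 -c "
from h import *
print(rel((486.2,30.5,140)))"
```

```text
t: 5.18
tool_pos: [487.6, 29.7, 168.8]
ee_rot: [0.433, 3.111, -0.0]
contact_force: [-5.7, -0.8, 12.6]
width: -0.1
t: 5.68
tool_pos: [487.6, 29.7, 168.9]
ee_rot: [0.433, 3.111, -0.0]
contact_force: [-4.8, 0.1, 13.5]
width: 0.4
t: 6.3
tool_pos: [486.5, 29.8, 195.2]
ee_rot: [-0.433, -3.109, 0.0]
contact_force: [0.8, 0.7, -1.0]
width: 80.2
[0.00071769 0.00126712 0.1104617 ]
```

```bash
python3 -m handwheel '[[[0.001,0.001,0.04],0],[[0.001,0.001,0.09],0],[[0.001,0.001,0.118],0],[[0.001,0.001,0.118],0],[[0.001,0.001,0.118],0]]';  python3 -c "
from h import *
print(rel((486.2,30.5,131)),bot.read_state()['contact_force'])"
```

```text
t: 6.92
tool_pos: [487.4, 30.2, 138.4]
ee_rot: [0.433, 3.11, 0.0]
contact_force: [-0.1, 0.5, -0.3]
width: 80.3
[ 0.00240441 -0.0001501   0.01471218] [-0.12406959  0.54321735 -0.2501112 ]
```

```bash
python3 -m handwheel '[[[0.002,0,0.008],0],[[0.002,0,0.0145],0],[[0.002,0,0.0145],0],[[0.002,0,0.0145],0]]' 80; python3 -m handwheel '[[[0,0,0],0],[[0,0,0],0],[[0,0,0],0],[[0,0,0],0],[[0,0,0],0],[[0,0,0],0]]' 40 60; python3 -c "
from h import *
print(bot.read_state())
import cv2
e=bot.get_image('side')
cv2.imwrite('pics/n2.png',cv2.resize(e['image'][150:260,200:310],(550,550),interpolation=2))"
```

```text
t: 7.42
tool_pos: [485.9, 30.6, 130.4]
ee_rot: [0.433, 3.111, 0.0]
contact_force: [-0.8, -0.1, 0.5]
width: 80.1
t: 8.18
tool_pos: [486.0, 30.2, 130.7]
ee_rot: [0.433, 3.111, -0.001]
contact_force: [-3.2, -4.8, 5.5]
width: 56.2
{'t': 8.175, 'joint_positions': array([-9.03901005e-02, -1.70930817e-01,  2.04407683e+00, -8.97880317e-04,
        1.26813942e+00, -1.38414351e+00]), 'qvel': array([-0.00261401, -0.00049621, -0.00174346, -0.00075531,  0.00020342,
        0.00144812]), 'joint_torque': array([ 2.01547310e+00, -2.45655996e+01, -3.26919830e+01,  1.10841416e+00,
       -6.34459108e-01,  1.48261723e-02]), 'tool_pos': array([485.99962402,  30.23555036, 130.72077802]), 'ee_rot': array([ 4.33323412e-01,  3.11121301e+00, -1.32142256e-03]), 'contact_force': array([-3.19809072, -4.76739064,  5.54489201]), 'torque': array([-0.64863197,  0.43462235,  0.01112443]), 'width': 56.18121713184972}
```

View pics/n2.png

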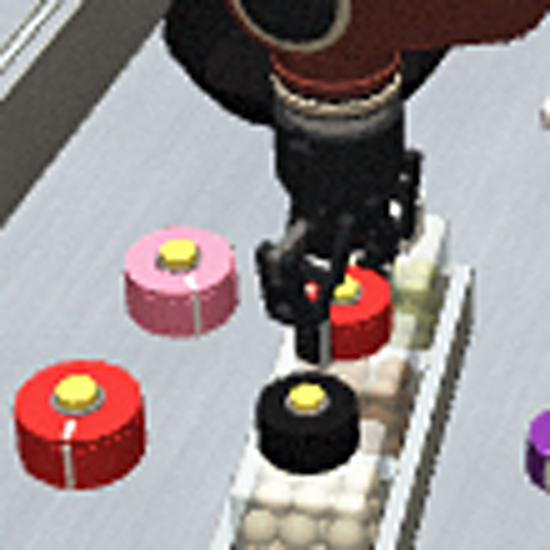

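The fingers straddle the red lid: the near finger is at (312,340), the black lid is clear, and the opening reads 56 mm. I'll start turning anticlockwise (negative about tool z), climbing with the thread.

```bash
python3 -m handwheel '[[[0,0,-0.0006],-0.02],[[0,0,-0.0011],-0.04],[[0,0,-0.0017],-0.06],[[0,0,-0.0022],-0.08],[[0,0,-0.0028],-0.1],[[0,0,-0.0028],-0.1]]'; python3 -c "
from h import *
s=bot.read_state();print(s['torque'],Ro.from_rotvec(s['ee_rot']).as_matrix(),s['joint_positions'])"
```

```text
t: 8.98
tool_pos: [486.0, 30.8, 131.7]
ee_rot: [-0.547, 3.093, 0.001]
contact_force: [-1.4, -2.1, 3.8]
width: 56.1
[-0.2515887   0.14322881  0.12223231] [[-9.39274490e-01 -3.43166328e-01  5.51766102e-04]
 [-3.43166063e-01  9.39274604e-01  5.21516609e-04]
 [-6.97226826e-04  3.00499845e-04 -9.99999712e-01]] [-9.00603409e-02 -1.72374286e-01  2.04347583e+00  5.95780238e-04
  1.26998854e+00 -2.01131883e+00]
```

```bash
python3 -m handwheel '[[[0,0,-0.0006],-0.02],[[0,0,-0.002],-0.04],[[0,0,-0.004],-0.06],[[0,0,-0.0046],-0.073],[[0,0,-0.0046],-0.073],[[0,0,-0.0046],-0.073]]'; python3 -c "
from h import *;import cv2
s=bot.read_state();print(s['torque'],Ro.from_rotvec(s['ee_rot']).as_matrix()[:,1])
e=bot.get_image('side')
cv2.imwrite('pics/n3.png',cv2.resize(e['image'][165:255,215:305],(630,630),interpolation=2))"
```

```text
t: 9.72
tool_pos: [486.3, 30.6, 134.1]
ee_rot: [-1.235, 2.887, -0.001]
contact_force: [2.5, -2.8, 1.1]
width: 56.4
[-0.44175241 -0.32359171  0.07326527] [-0.72309453  0.69074844 -0.00094639]
```

View pics/n3.png

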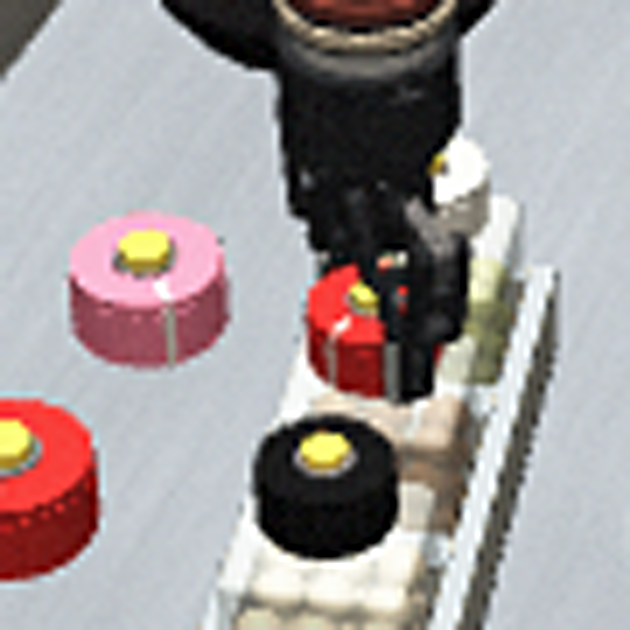

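The white mark has swung round: its outer end is at about (333,340) and it continues down the side. I'll measure its angle.

```bash
python3 -c "
from h import *
e=bot.get_image('side')
S=lambda x,y:((x+.5)/7-.5+215,(y+.5)/7-.5+165)
for z in(142,144,145.5):
  m=atz(e,*S(334,338),z);n=atz(e,*S(348,321),z);c=np.array([486.3,30.6]);print(m,np.linalg.norm(m[:2]-c),np.degrees(np.arctan2(*(m[:2]-c)[::-1])),np.degrees(np.arctan2(*(n[:2]-c)[::-1])))
"
```

```text
[496.02339736  55.85589802 142.        ] 27.062979161267496 68.94353817068176 56.79712462288431
[495.08252534  58.23049672 144.        ] 28.992707709476438 72.36681755223279 64.17921850518036
[494.37687133  60.01144574 145.5       ] 30.500311328316652 74.6441733091498 68.76914229719432
```

The mark is at about 70° in the world, so about 62° from tight: past the 48° release and below 95°, with no slip. Now I'll lift straight up by 38 mm.

```bash
python3 -m handwheel '[[[0,0,-0.006],0],[[0,0,-0.016],0],[[0,0,-0.03],0],[[0,0,-0.045],0],[[0,0,-0.06],0],[[0,0,-0.076],0],[[0,0,-0.076],0],[[0,0,-0.076],0]]'; python3 -m handwheel '[[[0,0,0],0],[[0,0,0],0],[[0,0,0],0],[[0,0,0],0]]'; python3 -c "
from h import *;import cv2
s=bot.read_state();print(s['tool_pos'])
e=bot.get_image('side')
print('mouth',proj(e,np.array([486.2,30.5,132])),'lid edge',proj(e,np.array([486.2,30.5,153.5])))
cv2.imwrite('pics/n4.png',cv2.resize(e['image'][165:255,215:305],(630,630),interpolation=2))"
```

```text
t: 10.82
tool_pos: [485.7, 30.6, 171.9]
ee_rot: [1.238, -2.887, -0.0]
contact_force: [0.7, 0.2, -1.3]
width: 56.1
t: 11.32
tool_pos: [485.8, 30.6, 171.9]
ee_rot: [1.238, -2.887, -0.0]
contact_force: [0.7, 0.7, -0.3]
width: 56.3
[485.82507417  30.56414434 171.93192699]
mouth (np.float64(268.30836868232717), np.float64(211.13797641787298)) lid edge (np.float64(268.11880854097967), np.float64(205.5029326306907))
```

View pics/n4.png

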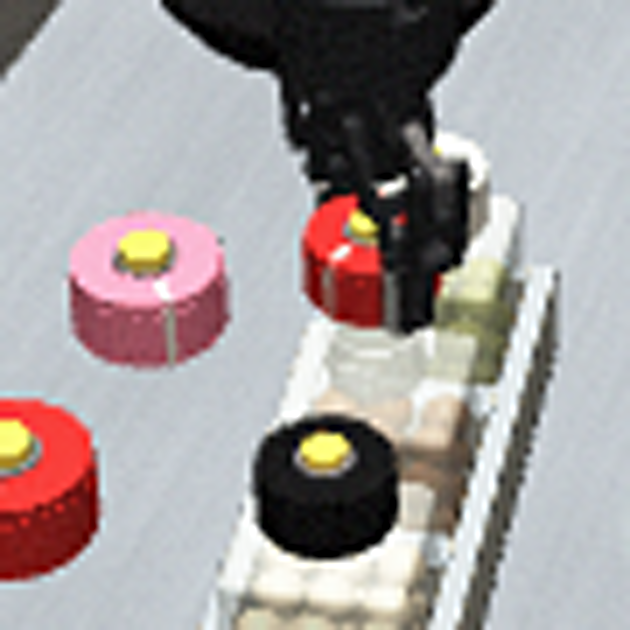

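The lid (button at (363,222)) has come up by about 70 crop pixels, or roughly 38 mm. It is level in the fingers, with the clear neck at about (385,365) open below it and the canister still in its well. Handing in.

```bash
python3 -c "
from workcell import bot
print(bot.sign_off())"
```

```text
the job is handed in; nothing more can be done
None
```

The red-lidded canister is open, and the gripper holds the lid level about 21 mm above the rim. The canister is still in its well. The job was handed in at about 11.4 s of the 48 s allowed.

- **Vent:** I pressed the button onto its stop with the closed fingertips. The force rose sharply to about 13 N, and I held it there for about 1.5 s before touching the lid.
- **Twist:** I gripped the lid at 60 N and turned it 62° anticlockwise. From the image, the mark ended about 62° from fully tight, past the 48° release and short of the 95° limit, with no sign of slipping.
- **Lift:** I raised it straight up by 38 mm. The last picture shows the lid level in the fingers over the open neck, and the wrist force was close to zero. The 21 mm gap comes from the arm's travel, and the picture agrees.

**Check that disagreed:** the moment read at the wrist during the twist was only about 0.1 N m, below the stated 0.2 to 0.6 N m. That reading was taken between moves, and the turned mark and the clean lift both show the threads let go.

In that picture the black-, white- and pink-lidded items and the loose red lid look undisturbed. I did not check the bowl, tin, jug, pan or spoon again at the end.

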